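Dust the inspection mirror and hold it on the hidden target

TASK

Blow the dust off the inspection mirror: press the cap of the air can that stands by it fully down and let it spring back up. Then take the bar grip on top of the mirror and turn the sprung mirror until the small bench camera sees, reflected in the middle of the mirror, the white target disc clipped on the side of the pneumatic cylinder that faces the mirror. Finish while still holding the grip, the mirror steady at that angle; leave the cylinder and the other things on the bench where they are.

Things in the scene. Friction and masses are not known exactly. Their poses are not given: they have to be found in the camera images.
- cap (a joint): travel of the air can's white sprung cap, m: 0 = up, 0.006 = fully down; it needs about 2 N to start moving and 5.5 N fully down, and springs back up when let go. It sticks out above an upright aluminium can, 45 mm wide, in a dark steel cup screwed to the bench; a thin nozzle on the cap points at the mirror
- cap_top (a point): centre of the flat top of the cap (26 mm across, 153 mm above the bench when up)
- mirror (a joint): angle of the mirror about its upright pivot, rad: 0 = at rest, grows counter-clockwise seen from above, stop at 1.4. A spring pulls it back to 0 slowly (0.015 N m at 0, 0.165 N m at 1 rad), with damping 0.08 N m s, so it turns back when let go. The angle needed lies between about 0.35 and 1.1
- grip_point (a point): centre of the black bar grip above the mirror, on the pivot axis, 113 mm above the bench. Bar: 42 mm long, 12 thick, 12 mm above and 18 mm below this point; turns with the mirror. z up; x across the bar, square to the mirror; y along bar and mirror. The mirror (60 x 60 mm, upright, black frame, 20 to 80 mm above the bench) is below; its silvered face looks along -x and contains the pivot axis
- lens (a point): front lens of the small grey bench camera (34 x 44 mm box with a black lens barrel, on the same aluminium plate as the mirror), 50 mm above the bench, 153 mm from the pivot axis; it looks level straight at the pivot axis. Seen from the robot the camera stands to the right of the mirror
- sight (a point): the camera's line of sight after the mirror: origin on the mirror face at the pivot axis, 50 mm above the bench; x along the reflected line, level; z up. A thin steel pointer (70 mm, just above the plate, geared to the mirror, turning twice as far in the same sense) shows this x direction. It meets the target when the mirror's normal halves the angle between the directions from pivot to lens and target
- target (a point): centre of the white target disc (36 mm across, small black spot in the middle), 47 mm above the bench, on the side of the cylinder that faces the mirror; about 34 mm from the cylinder's axis; held by a steel clip 16 mm wide bent over the cylinder's top edge, which shows from above
- work: the pneumatic cylinder under inspection, aluminium body 61 x 61 x 70 mm with a rod on top to 114 mm, standing loose nearer the robot than the mirror. Origin: centre of its underside; +x points out of the side with the target. Not to be moved
- cyl_small: bystander: small pneumatic cylinder, 53 x 52 x 106 mm, upright; origin under its centre
- tape: bystander: roll of black tape lying flat, 58 x 56 x 19 mm; origin under its centre
- oiler: bystander: white oil bottle with a spout, 51 mm wide, 152 mm high; origin under its centre

How it is judged:
By the outcome, as a careful person would: the job done as asked, in the order asked, and still so for the second after the job is handed in, while the arm keeps its last pose, push and grip.
It also fails if it takes over 32 s, if anything falls off the work surface, if the arm or the gripper's body presses on something with over 40 N, if the wrist force passes 120 N, or if a joint passes its speed limit or range.

ROBOT

A 6-joint arm with a two-finger parallel gripper is mounted at the origin on a cart in front of the work surface, level with it; the furniture and walls round the work are solid. World frame = base frame: x ahead of the robot, y to its left, z up, the work surface at z = 0. Lengths are in m, angles in rad, forces in N, time in s.
With the tool pointing down it reaches from about 0.375 to 0.9 m from the base axis. Payload 3.1 kg.
Tool frame: the origin (TCP) lies midway between the tips of the shut fingers; the grasp point (between the pads) lies 19 mm behind it; z points along the fingers, y is the direction in which the jaws open and shut (so a half turn about z gives the same grasp; the last joint's range is limited). The gripper opens to 85 mm and grips with 20 to 120 N. Pads are 22 mm wide; open, the fingers measure 114 mm over their backs; the gripper's body (76 mm by 85 mm) begins 54 mm behind the grasp point. The pads swing forward as they close: fully open they stand 13 mm farther back than shut.
Start: joints at [1.048, 0.527, 1.433, -0, 1.181, -0.178], TCP at [0.211, 0.588, 0.231] pointing down, gripper open.
Joint ranges: [-3.08, 3.08], [-0.75, 2.2], [0.22, 2.44], [-1.43, 4.57], [0, 2.65], [-2.85, 2.85]. Speed limits (rad/s): [2.79, 2.79, 3.14, 3.14, 3.14, 3.14].

INTERFACE

Orientations are given as a unit quaternion [x, y, z, w].
In Python, from station import manip gives the robot as it stands.
- The arm moves only by the tool servo_tool, never from a script. Its argument "increments" is a list of rows, each an object with "hand": the closure, from 0 (fully open) to 1 (shut); "travel": the shift along the tool's x, y, z in mm, a list of three; "yaw": the turn about the tool's z in degrees. A call has 1 to 20 rows; each row shifts and turns the commanded pose from where the row before left it, along the tool's axes as they then stand; what a row does not reach is not made up. A row lasts 1/10 s, in which the tool goes at most 50 mm and 8.59 degrees, less where a joint would pass 70% of its speed; a pose out of reach is approached as far as the arm can. A call with a gripper value outside its range is refused whole. The fingers move at their own pace and stop on an object; "newtons" is the grip in N (left out, the last holds). Time passes only in rows, so rows that do not move let the fingers close. It gives the time, the measured TCP pose, the force and the opening at its end, in the units of the state.
- manip.sense(): the state, without advancing time (a new reading comes with each control period).
- manip.snapshot(name): name is "scene" or "top" or "wrist"; returns a dict with "pixels" (420x560x3 uint8, blue, green, red), "fx", "fy", "cx", "cy" (pixels), "D" ([k1, k2, p1, p2, k3] as OpenCV has them; the pictures are not rectified), "R" (3x3) and "t" (3): a world point X has camera coordinates R X + t. Camera axes: x right, y down, z forward; pixel columns grow to the right and rows downward; lengths in m; the calibration is good to about 2 mm. A picture is of the moment at which its call begins. There is no depth.
- manip.sign_off(): hands the job in, once; it reports no verdict.
The state is a dict: "t": time; "q": joint angles; "qd": joint speeds; "tau": joint torques, N m; "tcp_pos": TCP position; "tool_rot": TCP orientation; "force": force on the tool from outside, world axes, zero at the start; "ft_torque": the same for the moment, N m; "finger_gap": opening from 0.0 (shut) to 1.0 (fully open).
Only numpy, scipy, OpenCV 4.12 (cv2) and the standard library are available. Lean on these libraries where they do the work, as an engineer would, in place of code of your own. Each camera call takes 0.05 s, during which the arm holds its last target.

## Working session

There is one attempt and no reset: what is moved stays moved. The work goes in short steps, Python scripts to look and compute and a tool call to move; the robot and the scene stay as the last step left them, time stands still between calls to the robot, and variables do not carry over. Pictures are saved under pics/ and viewed, and the job is handed in when it is done.

Besides the shell and the picture viewer there is one more tool, called after "Request:" in YAML: its name, and indented under it one key for each argument. servo_tool: Moves the arm, as the interface text tells. Its arguments: {"type":"object","properties":{"increments":{"type":"array","items":{"type":"object","properties":{"hand":{"type":"number"},"travel":{"type":"array","items":{"type":"number"}},"yaw":{"type":"number"}}}},"newtons":{"type":"number"}},"required":["increments"]}

```bash
ls; mkdir -p pics
python3 - <<'E'
from station import manip
import cv2,numpy as np
s=manip.sense();print({k:np.round(v,3) for k,v in s.items()})
for n in("scene","top","wrist"):
    d=manip.snapshot(n);cv2.imwrite(f"pics/{n}0.png",d["pixels"])
    print(n,d["fx"],d["fy"],d["cx"],d["cy"],d["D"],np.round(-d["R"].T@d["t"],3),np.round(d["R"],3).tolist())
E
```

```text
pics
{'t': np.float64(0.0), 'q': array([ 1.047,  0.528,  1.434,  0.   ,  1.181, -0.178]), 'qd': array([ 0.002, -0.001,  0.   ,  0.002, -0.   , -0.001]), 'tau': array([-2.0000e-03, -4.4234e+01, -1.7803e+01, -0.0000e+00,  9.0000e-03,
        0.0000e+00]), 'tcp_pos': array([0.211, 0.588, 0.23 ]), 'tool_rot': array([ 0.172,  0.985, -0.001, -0.   ]), 'force': array([-0.337, -0.1  ,  0.056]), 'ft_torque': array([ 0.018, -0.004,  0.025]), 'finger_gap': np.float64(1.001)}
scene 519.1894132219975 519.1894132219975 277.38595320067907 213.1521820397599 [-0.10787843  0.          0.          0.          0.        ] [-0.178 -1.091  0.752] [[0.8, -0.6, -0.006], [-0.275, -0.357, -0.893], [0.533, 0.716, -0.45]]
top 420.74109174676454 420.74109174676454 278.4995593609037 210.7137880691844 [-0.0763954  0.         0.         0.         0.       ] [ 0.429 -0.091  1.092] [[0.025, -1.0, 0.014], [-0.988, -0.027, -0.152], [0.152, -0.01, -0.988]]
wrist 303.0371633252667 303.0371633252667 276.19377474071524 209.43082209257736 [0.02348212 0.         0.         0.         0.        ] [0.139 0.614 0.374] [[0.338, 0.941, -0.002], [0.898, -0.322, 0.299], [0.28, -0.103, -0.954]]
```

View pics/scene0.png

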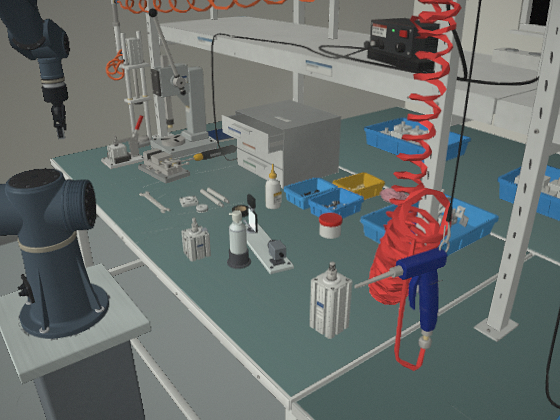

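View pics/top0.png

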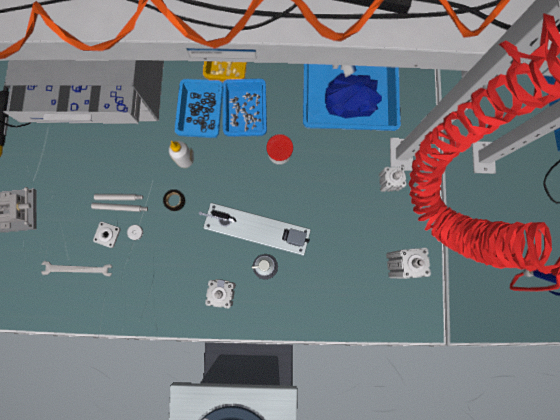

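View pics/wrist0.png

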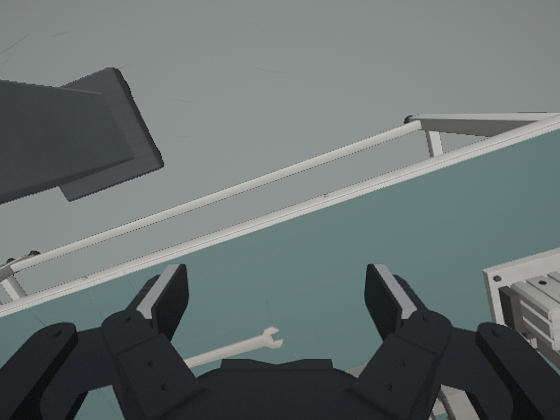

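The top view shows the mirror grip at about (222,216), the bench camera at (296,237), the can at (263,267) and the work cylinder at (219,293). I'll zoom in for more detail.

Run:
```python
import cv2
a=cv2.imread("pics/top0.png")[190:320,185:320];cv2.imwrite("pics/top0z.png",cv2.resize(a,None,fx=5.7,fy=4.6*1.0+0,interpolation=cv2.INTER_CUBIC) if 0 else cv2.resize(a,None,fx=4.6,fy=4.6,interpolation=cv2.INTER_CUBIC))
a=cv2.imread("pics/scene0.png")[170:290,170:300];cv2.imwrite("pics/scene0z.png",cv2.resize(a,None,fx=5,fy=5,interpolation=cv2.INTER_CUBIC))
```

```text
(no output)
```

View pics/top0z.png

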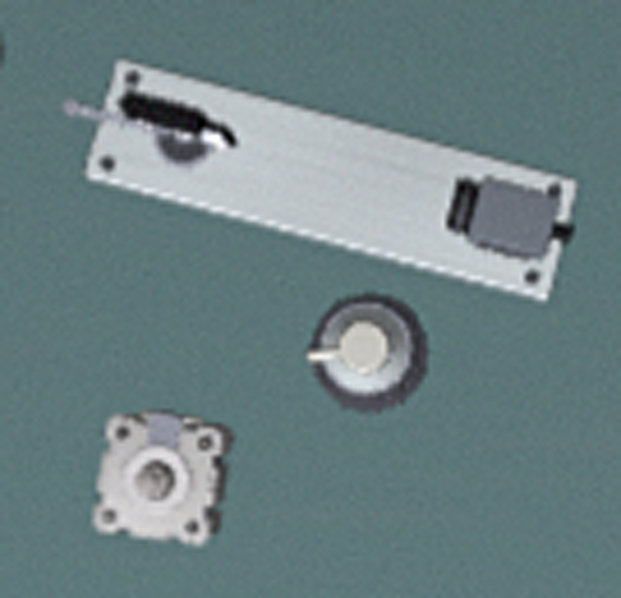

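View pics/scene0z.png

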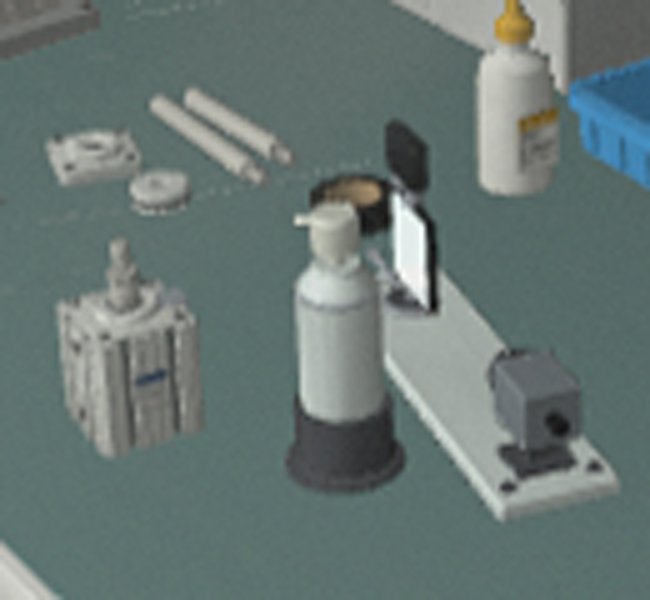

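```bash
cat > h.py <<'E'
from station import manip
import cv2,numpy as np
def ray(d,uv,z):
    K=np.array([[d["fx"],0,d["cx"]],[0,d["fy"],d["cy"]],[0,0,1]])
    p=cv2.undistortPoints(np.array(uv,float).reshape(-1,1,2),K,np.array(d["D"])).reshape(-1,2)
    R=np.array(d["R"]);t=np.array(d["t"]);c=-R.T@t
    v=np.c_[p,np.ones(len(p))]@R
    return c+v*((z-c[2])/v[:,2])[:,None]
def proj(d,X):
    K=np.array([[d["fx"],0,d["cx"]],[0,d["fy"],d["cy"]],[0,0,1]])
    R=np.array(d["R"]);t=np.array(d["t"])
    return cv2.projectPoints(np.array(X,float).reshape(-1,1,3),cv2.Rodrigues(R)[0],t,K,np.array(d["D"]))[0].reshape(-1,2)
def snap(n,f):
    d=manip.snapshot(n);cv2.imwrite("pics/"+f+".png",d["pixels"]);np.save("pics/"+f+".npy",d,allow_pickle=True);return d
def load(f): return np.load("pics/"+f+".npy",allow_pickle=True).item()
E
python3 - <<'E'
from h import *
d=snap("top","top1");e=snap("scene","scene1")
z=lambda *p:[(185+(x+.5)/4.6-.5,190+(y+.5)/4.6-.5) for x,y in p]
P=lambda n,pts,h:print(n,np.round(ray(d,z(*pts),h)[:,:2],4).tolist())
P("cap",[(362,347)],.153)
P("bar ends",[(122,103),(205,120),(163,112)],.125)
P("base disc, pointer tip",[(182,148),(70,107)],.01)
P("bolts",[(122,431),(206,441),(192,527),(107,517)],.07)
P("clip",[(165,428)],.071);P("rod",[(155,479)],.114)
P("lensfront",[(456,206)],.05)
P("plate corners",[(120,60),(577,182),(547,298),(87,178)],.006)
s=lambda *p:[(170+(x+.5)/5-.5,170+(y+.5)/5-.5) for x,y in p]
print("scene cap",ray(e,s((337,212)),.153),"bar top",ray(e,s((405,135)),.125),"lens",ray(e,s((497,375)),.05))
E
```

```text
cap [[0.4509, -0.0703]]
bar ends [[0.5707, 0.0552], [0.5632, 0.0129], [0.5667, 0.0343]]
base disc, pointer tip [[0.5628, 0.0376], [0.5844, 0.102]]
bolts [[0.4059, 0.0554], [0.402, 0.0114], [0.3577, 0.0169], [0.3615, 0.0613]]
clip [[0.4081, 0.0329]]
rod [[0.3837, 0.0316]]
lensfront [[0.5303, -0.1165]]
plate corners [[0.6128, 0.0756], [0.55, -0.1856], [0.4842, -0.1697], [0.5448, 0.091]]
scene cap [[ 0.45282977 -0.07032954  0.153     ]] bar top [[0.56687712 0.0364912  0.125     ]] lens [[ 0.52320645 -0.11143625  0.05      ]]
```

Request:
servo_tool:
  increments:
    - {"hand": 1,"travel": [-28.1,-33.6,0],"yaw": 0}
    - {"hand": 1,"travel": [-28.1,-33.6,0],"yaw": 0}
    - {"hand": 1,"travel": [-28.1,-33.6,0],"yaw": 0}
    - {"hand": 1,"travel": [-28.1,-33.6,0],"yaw": 0}
    - {"hand": 1,"travel": [-28.1,-33.6,0],"yaw": 0}
    - {"hand": 1,"travel": [-28.1,-33.6,0],"yaw": 0}
    - {"hand": 1,"travel": [-28.1,-33.6,0],"yaw": 0}
    - {"hand": 1,"travel": [-28.1,-33.6,0],"yaw": 0}
    - {"hand": 1,"travel": [-28.1,-33.6,0],"yaw": 0}
    - {"hand": 1,"travel": [-28.1,-33.6,0],"yaw": 0}
    - {"hand": 1,"travel": [-28.1,-33.6,0],"yaw": 0}
    - {"hand": 1,"travel": [-28.1,-33.6,0],"yaw": 0}
    - {"hand": 1,"travel": [-28.1,-33.6,0],"yaw": 0}
    - {"hand": 1,"travel": [-28.1,-33.6,0],"yaw": 0}
    - {"hand": 1,"travel": [-28.1,-33.6,0],"yaw": 0}
    - {"hand": 1,"travel": [-28.1,-33.6,0],"yaw": 0}

```text
t: 1.85
tcp_pos: [0.453, -0.0716, 0.2315]
tool_rot: [0.172, 0.985, 0.0, 0.0]
force: [0.5, 0.1, -0.1]
finger_gap: -0.0
```

Request:
servo_tool:
  increments:
    - {"hand": 1,"travel": [0,0,0],"yaw": 8.2}
    - {"hand": 1,"travel": [0,0,0],"yaw": 8.2}
    - {"hand": 1,"travel": [0,0,0],"yaw": 8.2}
    - {"hand": 1,"travel": [0,0,0],"yaw": 8.2}
    - {"hand": 1,"travel": [0,0,0],"yaw": 8.2}
    - {"hand": 1,"travel": [0,0,0],"yaw": 8.2}
    - {"hand": 1,"travel": [0,0,0],"yaw": 8.2}
    - {"hand": 1,"travel": [0,0,0],"yaw": 8.2}
    - {"hand": 1,"travel": [0,0,0],"yaw": 8.2}
    - {"hand": 1,"travel": [0,0,0],"yaw": 8.2}
    - {"hand": 1,"travel": [0,0,0],"yaw": 0}
    - {"hand": 1,"travel": [0,0,0],"yaw": 0}

```text
t: 3.05
tcp_pos: [0.4526, -0.0697, 0.2314]
tool_rot: [0.775, 0.632, 0.0, 0.0]
force: [-0.3, -0.4, 1.0]
finger_gap: -0.002
```

Run:
```python
from h import *
from scipy.spatial.transform import Rotation as Ro
s=manip.sense();print(s["t"],s["tcp_pos"],Ro.from_quat(s["tool_rot"]).as_matrix().round(3).tolist(),s["q"].round(2),s["force"].round(2),s["finger_gap"])
d=snap("wrist","w1");snap("scene","scene2")
print(proj(d,[[.452,-.0703,.153],[.565,.036,.125],[.4155,.0322,.047]]))
```

```text
3.05 [ 0.4526181  -0.06970679  0.23135546] [[0.201, 0.98, 0.0], [0.98, -0.201, -0.0], [-0.0, 0.0, -1.0]] [-0.4   0.3   1.84  0.    1.   -0.2 ] [-0.28 -0.35  1.  ] -0.0021860388573935177
[[275.5915279  218.79513177]
 [398.07349144  41.72975799]
 [219.86617745  97.47087994]]
```

View pics/w1.png

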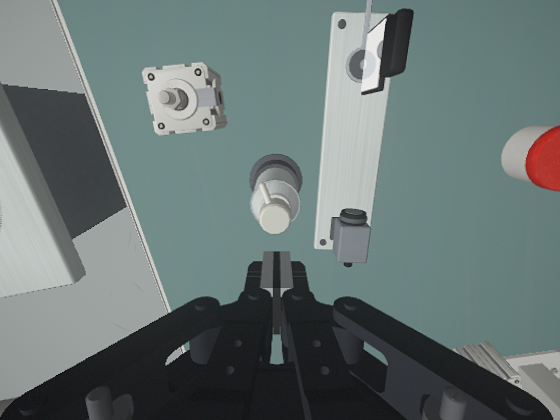

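View pics/scene2.png

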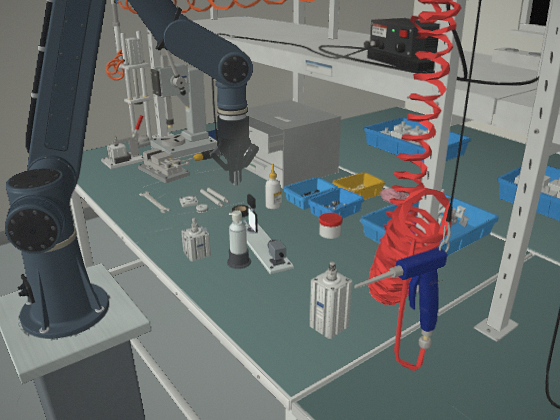

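Request:
servo_tool:
  increments:
    - {"hand": 1,"travel": [0,0,25],"yaw": 0}
    - {"hand": 1,"travel": [0,0,25],"yaw": 0}
    - {"hand": 1,"travel": [0,0,20],"yaw": 0}
    - {"hand": 1,"travel": [0,0,0],"yaw": 0}
    - {"hand": 1,"travel": [0,0,0],"yaw": 0}

```text
t: 3.65
tcp_pos: [0.4528, -0.0698, 0.1614]
tool_rot: [0.776, 0.631, -0.0, -0.0]
force: [-0.4, -0.0, -0.2]
finger_gap: 0.001
```

Run:
```python
import cv2
a=cv2.imread("pics/w1.png")[0:145,130:430];cv2.imwrite("pics/w1z.png",cv2.resize(a,(798,386),interpolation=cv2.INTER_CUBIC))
a=cv2.imread("pics/w1.png")[0:110,330:430];cv2.imwrite("pics/w1m.png",cv2.resize(a,(500,550),interpolation=cv2.INTER_CUBIC))
```

```text
(no output)
```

View pics/w1z.png

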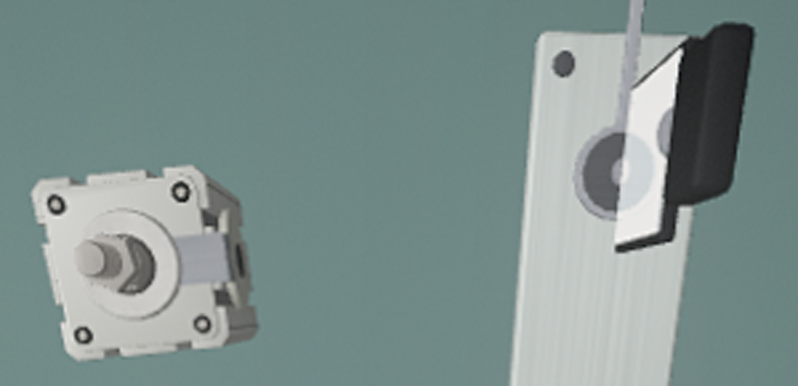

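View pics/w1m.png

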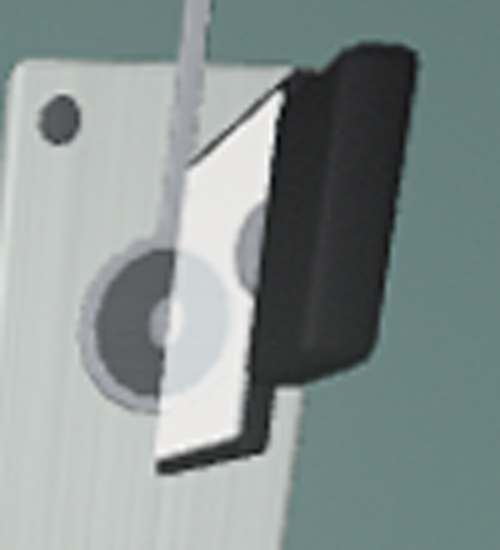

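Request:
servo_tool:
  increments:
    - {"hand": 1,"travel": [0,0,7],"yaw": 0}
    - {"hand": 1,"travel": [0,0,3],"yaw": 0}
    - {"hand": 1,"travel": [0,0,2],"yaw": 0}
    - {"hand": 1,"travel": [0,0,1],"yaw": 0}
    - {"hand": 1,"travel": [0,0,0],"yaw": 0}
    - {"hand": 1,"travel": [0,0,0],"yaw": 0}

```text
t: 4.25
tcp_pos: [0.4534, -0.07, 0.1488]
tool_rot: [0.776, 0.631, 0.0, 0.001]
force: [0.3, -0.4, 3.5]
finger_gap: -0.002
```

Run:
```python
from h import *
d=load("w1")
m=lambda *p:[(330+(x+.5)/5-.5,(y+.5)/5-.5) for x,y in p]
z=lambda *p:[(130+(x+.5)/2.66-.5,(y+.5)/2.66-.5) for x,y in p]
P=lambda n,pts,h:print(n,np.round(ray(d,pts,h)[:,:2],4).tolist())
P("disc",m((165,325)),.009)
P("pointer",m((197,0),(178,130),(171,240)),.01)
P("bar top far edge",m((417,60),(376,345)),.125)
P("mirror bottom near corner",m((158,470)),.02)
P("bolts",z((56,204),(181,191),(203,323),(83,334)),.07)
P("clip outer edge mid",z((228,258)),.072)
P("plate edge",[(332,14),(314,249)],.006)
```

```text
disc [[0.5709, 0.0363]]
pointer [[0.5836, 0.0948], [0.5774, 0.0725], [0.5737, 0.0524]]
bar top far edge [[0.5766, 0.0527], [0.5686, 0.0171]]
mirror bottom near corner [[0.5631, 0.0072]]
bolts [[0.3618, 0.0602], [0.4051, 0.0558], [0.4006, 0.0123], [0.3571, 0.0172]]
clip outer edge mid [[0.4156, 0.0316]]
plate edge [[0.5456, 0.091], [0.483, -0.172]]
```

Request:
servo_tool:
  increments:
    - {"hand": 1,"travel": [0,0,1],"yaw": 0}
    - {"hand": 1,"travel": [0,0,1],"yaw": 0}
    - {"hand": 1,"travel": [0,0,0.7],"yaw": 0}
    - {"hand": 1,"travel": [0,0,0],"yaw": 0}
    - {"hand": 1,"travel": [0,0,0],"yaw": 0}

```text
t: 4.75
tcp_pos: [0.4535, -0.0701, 0.1469]
tool_rot: [0.776, 0.631, 0.001, 0.001]
force: [-0.8, 0.5, 14.2]
finger_gap: 0.001
```

Run:
```python
from h import *
s=manip.sense();print(s["tcp_pos"],s["force"])
```

```text
[ 0.45350044 -0.07005665  0.14690096] [-0.84777044  0.48517655 14.21940587]
```

Request:
servo_tool:
  increments:
    - {"hand": 1,"travel": [0,0,-4],"yaw": 0}
    - {"hand": 1,"travel": [0,0,-16],"yaw": 0}
    - {"hand": 1,"travel": [0,0,-40],"yaw": 0}
    - {"hand": 0,"travel": [31.6,22.5,0],"yaw": 0}
    - {"hand": 0,"travel": [31.6,22.5,0],"yaw": 0}
    - {"hand": 0,"travel": [31.6,22.5,0],"yaw": 0}
    - {"hand": 0,"travel": [31.6,22.5,0],"yaw": 0}
    - {"hand": 0,"travel": [0,0,0],"yaw": 0}
    - {"hand": 0,"travel": [0,0,0],"yaw": 0}

```text
t: 5.65
tcp_pos: [0.5652, 0.0364, 0.2043]
tool_rot: [0.775, 0.632, -0.001, -0.001]
force: [-0.6, -0.4, 0.5]
finger_gap: 0.993
```

Run:
```python
from h import *
from scipy.spatial.transform import Rotation as Ro
s=manip.sense();print(s["t"],s["tcp_pos"],Ro.from_quat(s["tool_rot"]).as_matrix().round(3).tolist(),s["force"].round(2),s["finger_gap"])
d=snap("wrist","w2");e=snap("scene","scene3")
print(proj(d,[[.567,.0357,.125],[.567,.0357,.01]]))
cv2.imwrite("pics/s3z.png",cv2.resize(e["pixels"][170:290,170:300],None,fx=5,fy=5,interpolation=cv2.INTER_CUBIC))
```

```text
5.65 [0.56524354 0.03637827 0.20429427] [[0.202, 0.979, -0.004], [0.979, -0.202, 0.0], [-0.001, -0.004, -1.0]] [-0.64 -0.44  0.54] 0.9934504447231756
[[279.01267504 217.86767698]
 [278.39220646 184.96263387]]
```

View pics/w2.png

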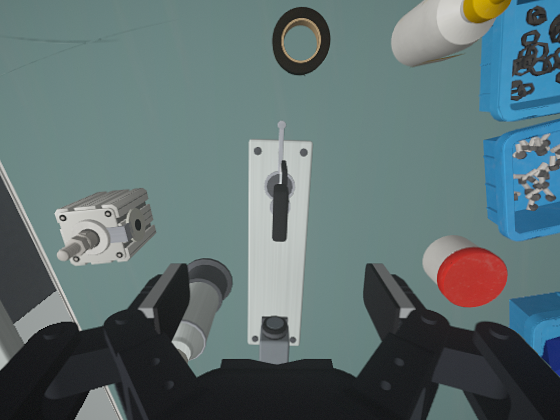

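View pics/s3z.png

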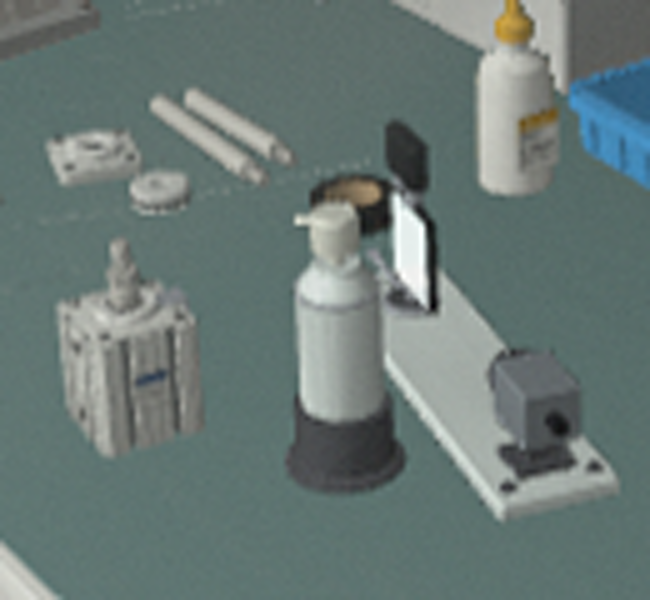

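Request:
servo_tool:
  increments:
    - {"hand": 0,"travel": [0,0,30],"yaw": 0}
    - {"hand": 0,"travel": [0,0,30],"yaw": 0}
    - {"hand": 0,"travel": [0,0,30],"yaw": 0}
    - {"hand": 0,"travel": [0,0,18],"yaw": -1}
    - {"hand": 0,"travel": [0,0,0],"yaw": 0}
    - {"hand": 0,"travel": [0,0,0],"yaw": 0}

```text
t: 6.35
tcp_pos: [0.5659, 0.0349, 0.0978]
tool_rot: [0.771, 0.637, -0.0, -0.0]
force: [0.3, 0.1, -0.2]
finger_gap: 1.001
```

Run:
```python
from h import *
s=manip.sense();print(s["t"],s["tcp_pos"],s["force"].round(2),s["finger_gap"])
d=snap("wrist","w3")
```

```text
6.35 [0.56585335 0.0349179  0.09776102] [ 0.32  0.12 -0.16] 1.0007892315723457
```

View pics/w3.png

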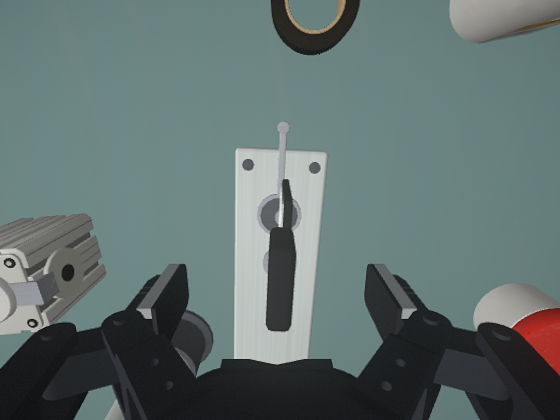

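Run:
```python
from h import *
d=load("w3")
print(ray(d,[(271.5,232),(296,232),(267.5,322),(291.5,322),(282,229),(279,331)],.125).round(4))
print(proj(d,[.567,.0357,.125]), ray(d,[(279,214),(283,128)],.01).round(4))
m=(np.array(d["pixels"]).max(2)<62);m[:176]=0;m[:,:240]=0;m[:,330:]=0;m[345:]=0
for r in range(225,335,8):
    c=np.where(m[r])[0]; print(r,c.min() if len(c) else 0,c.max() if len(c) else 0)
```

```text
[[0.5695 0.0649 0.125 ]
 [0.5794 0.063  0.125 ]
 [0.5594 0.0225 0.125 ]
 [0.57   0.0205 0.125 ]
 [0.574  0.0654 0.125 ]
 [0.5636 0.0168 0.125 ]]
[[278.69068478 294.1735101 ]] [[0.568  0.0346 0.01  ]
 [0.5832 0.0994 0.01  ]]
225 283 290
233 270 292
241 270 293
249 269 294
257 269 295
265 269 294
273 268 293
281 268 293
289 268 292
297 267 292
305 267 291
313 267 290
321 266 290
329 269 287
```

Request:
servo_tool:
  increments:
    - {"hand": 0,"travel": [0,2,0],"yaw": 2.5}
    - {"hand": 1,"travel": [0,0,0],"yaw": 0}
    - {"hand": 1,"travel": [0,0,0],"yaw": 0}
    - {"hand": 1,"travel": [0,0,0],"yaw": 0}
    - {"hand": 1,"travel": [0,0,0],"yaw": 0}
    - {"hand": 1,"travel": [0,0,0],"yaw": 0}
    - {"hand": 1,"travel": [0,0,0],"yaw": 0}
    - {"hand": 1,"travel": [0,0,0],"yaw": 0}
  newtons: 40

```text
t: 7.2
tcp_pos: [0.5677, 0.0355, 0.0979]
tool_rot: [0.784, 0.621, -0.001, -0.001]
force: [-3.2, 1.0, 5.0]
finger_gap: 0.131
```

Run:
```python
from h import *
from scipy.spatial.transform import Rotation as Ro
s=manip.sense();R=Ro.from_quat(s["tool_rot"]).as_matrix();print(s["t"],s["tcp_pos"],np.degrees(np.arctan2(R[1,1],R[0,1])),s["force"].round(2),s["ft_torque"].round(3),s["finger_gap"])
d=snap("wrist","w4")
```

```text
7.2 [0.56772679 0.03548182 0.09786436] -13.245949917616857 [-3.24  1.05  4.99] [0.044 0.418 0.043] 0.13127817365368225
```

View pics/w4.png

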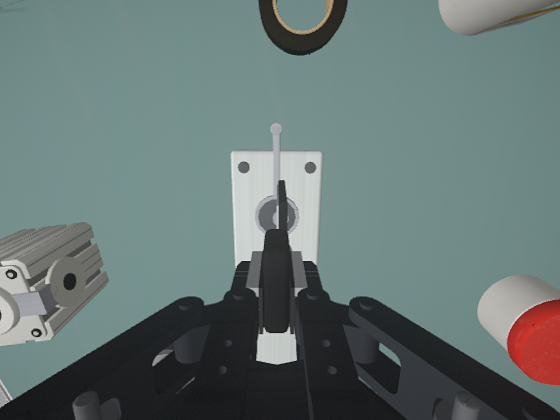

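Run:
```python
from h import *
d=load("w4")
T=ray(d,[(70,281)],.047)[0];print("target",T)
print("disc/tip",ray(d,[(277,216),(276.5,129)],.01).round(4))
for T in (T,np.array([.415,.0327])):
  for p in ([.567,.0357],[.568,.035]):
    p=np.array(p);L=p+.153*np.array([np.cos(np.radians(-103.4)),np.sin(np.radians(-103.4))])
    a=T[:2]-p;a=np.degrees(np.arctan2(a[1],a[0]))%360;print(a,(a+256.6)/2-180)
w=load("w3");print("target w3",ray(w,[(68,272)],.047))
```

```text
target [0.41534497 0.03220003 0.047     ]
disc/tip [[0.5678 0.0338 0.01  ]
 [0.5829 0.0997 0.01  ]]
181.32206418061796 38.961032090309004
181.0507891071726 38.82539455358631
181.13069095123797 38.865345475618994
180.86124423262405 38.73062211631202
target w3 [[0.41525569 0.03235492 0.047     ]]
```

Request:
servo_tool:
  increments:
    - {"hand": 1,"travel": [0,0,0],"yaw": -2}
    - {"hand": 1,"travel": [0,0,0],"yaw": -4}
    - {"hand": 1,"travel": [0,0,0],"yaw": -4}
    - {"hand": 1,"travel": [0,0,0],"yaw": -4}
    - {"hand": 1,"travel": [0,0,0],"yaw": -4}
    - {"hand": 1,"travel": [0,0,0],"yaw": -4}
    - {"hand": 1,"travel": [0,0,0],"yaw": -4}
    - {"hand": 1,"travel": [0,0,0],"yaw": -4}
    - {"hand": 1,"travel": [0,0,0],"yaw": -4}
    - {"hand": 1,"travel": [0,0,0],"yaw": -4}
    - {"hand": 1,"travel": [0,0,0],"yaw": -4}
    - {"hand": 1,"travel": [0,0,0],"yaw": -4}
    - {"hand": 1,"travel": [0,0,0],"yaw": -4}
    - {"hand": 1,"travel": [0,0,0],"yaw": -2}
    - {"hand": 1,"travel": [0,0,0],"yaw": 0}
    - {"hand": 1,"travel": [0,0,0],"yaw": 0}
    - {"hand": 1,"travel": [0,0,0],"yaw": 0}
    - {"hand": 1,"travel": [0,0,0],"yaw": 0}

```text
t: 9.05
tcp_pos: [0.5683, 0.0356, 0.0979]
tool_rot: [0.433, 0.901, 0.0, -0.0]
force: [-2.3, 1.1, 4.5]
finger_gap: 0.132
```

Run:
```python
from h import *
from scipy.spatial.transform import Rotation as Ro
s=manip.sense();R=Ro.from_quat(s["tool_rot"]).as_matrix();print(s["t"],s["tcp_pos"],np.degrees(np.arctan2(R[1,1],R[0,1])),s["force"].round(2),s["ft_torque"].round(3),s["finger_gap"])
d=snap("wrist","w5");e=snap("scene","s5");snap("top","t5")
cv2.imwrite("pics/s5z.png",cv2.resize(e["pixels"][170:290,170:300],None,fx=5,fy=5,interpolation=cv2.INTER_CUBIC))
```

```text
9.05 [0.56826798 0.03560451 0.09786067] 38.66658035738744 [-2.3   1.11  4.46] [ 0.131  0.37  -0.123] 0.1315847418017042
```

View pics/w5.png

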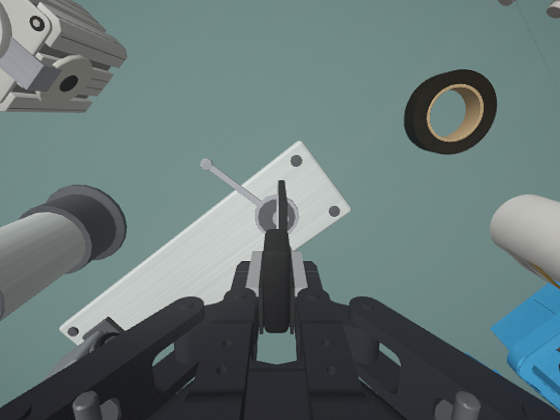

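View pics/s5z.png

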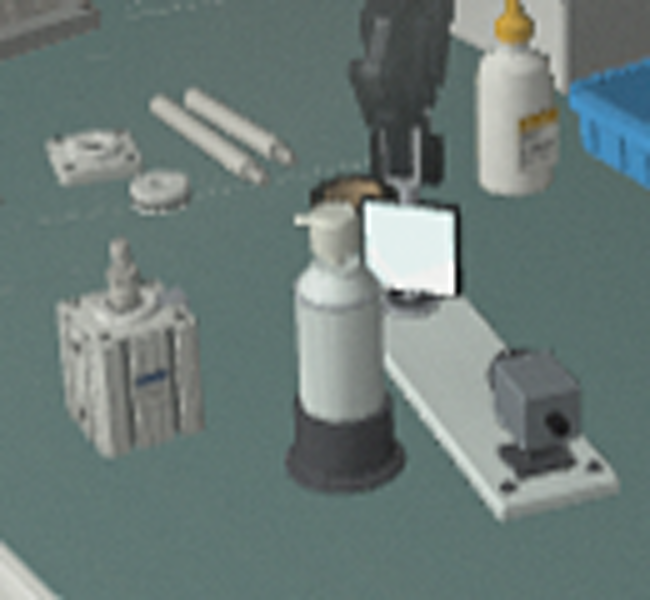

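Run:
```python
from h import *
d=load("w5")
cv2.imwrite("pics/w5z.png",cv2.resize(d["pixels"][140:250,190:320],None,fx=6,fy=5.4,interpolation=cv2.INTER_CUBIC) if 0 else cv2.resize(d["pixels"][140:240,190:320],(780,600),interpolation=cv2.INTER_CUBIC))
cv2.imwrite("pics/w5c.png",cv2.resize(d["pixels"][40:140,0:130],(780,600),interpolation=cv2.INTER_CUBIC))
```

```text
(no output)
```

View pics/w5z.png

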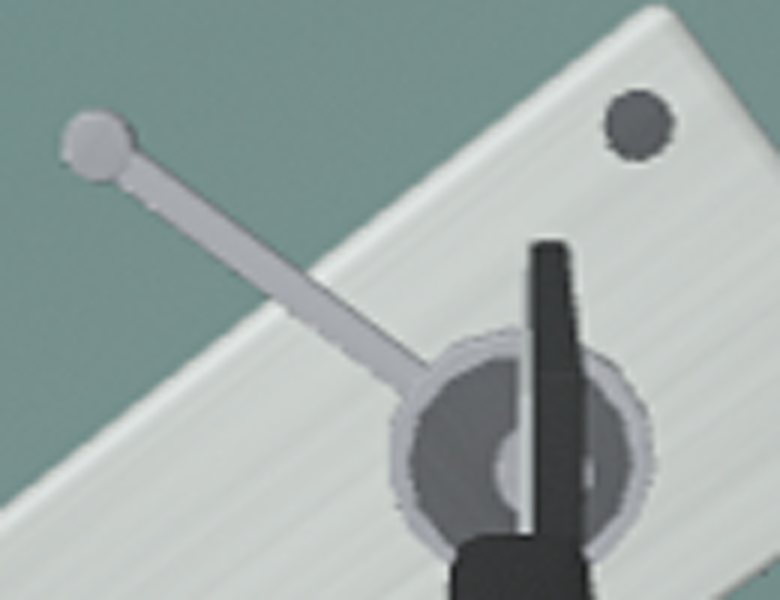

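View pics/w5c.png

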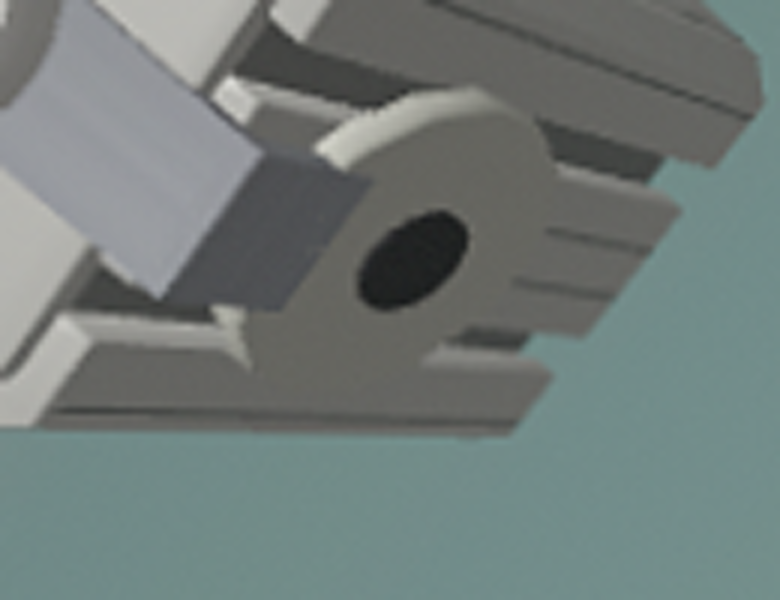

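Run:
```python
from h import *
d=load("w5")
m=lambda *p:[(190+(x+.5)/6-.5,140+(y+.5)/6-.5) for x,y in p]
T=ray(d,[(413.5/6-.5,40+260.5/6-.5)],.047)[0]
ang=lambda v:np.degrees(np.arctan2(v[1],v[0]))%360
for z in (.008,.012):
    tip,c,a,b=ray(d,m((98,146),(522,459),(125,165),(418,380)),z)
    print(z,tip,c,"len",np.linalg.norm(tip-c),"ptr c-tip",ang(tip-c),"edges",ang(a-b),"to target",T,ang(T-c),ang(T-tip))
```

```text
0.008 [0.50102785 0.03307315 0.008     ] [0.56982998 0.03396288 0.008     ] len 0.06880788752279263 ptr c-tip 180.7408983758342 edges 180.91954392958604 to target [0.41495078 0.03232296 0.047     ] 180.6066487615235 180.49933703665673
0.012 [0.50136216 0.03413616 0.012     ] [0.56898298 0.03501062 0.012     ] len 0.0676264761406346 ptr c-tip 180.7408983758342 edges 180.91954392958607 to target [0.41495078 0.03232296 0.047     ] 180.9996342970965 181.20207898140603
```

Run:
```python
from h import *
s=manip.sense();print(s["t"],s["tcp_pos"],s["qd"].round(4),s["force"].round(2),s["finger_gap"])
a=load("top1")["pixels"][255:315,195:245].astype(int);b=load("t5")["pixels"][255:315,195:245].astype(int);print("cyl diff",abs(a-b).mean())
print(manip.sign_off())
```

```text
9.2 [0.56827104 0.03559356 0.09785903] [-0.0014 -0.0016 -0.0008  0.0009  0.0013  0.    ] [-3.35  0.48  4.81] 0.13366192692687448
cyl diff 22.096333333333334
the job is handed in; nothing more can be done
None
```

View pics/t5.png

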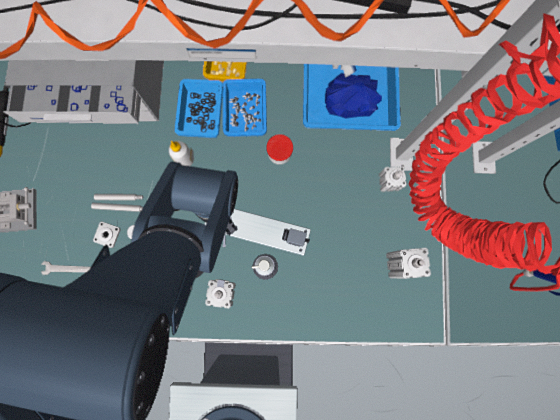

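The job is handed in at t = 9.2 s: the cap was pressed and released, and the gripper is still holding the mirror at the angle that shows the target.

- **Cap:** I pressed it with the shut fingers until it bottomed out. The tip was at z = 0.147 m with 14 N on the wrist. The scene picture afterwards showed the cap back up.
- **Mirror:** I gripped the bar at 40 N and turned it about 52° counter-clockwise. In the last wrist picture the pointer stood at 180.7–180.9°. The direction from the pivot to the target spot came out at 180.6–181.2°. They agree to within about half a degree, or roughly 1 mm at the target. The arm was at rest, with about 5 N residual force on the wrist.
- **Disagreeing check:** a pixel-difference test on the cylinder area of the top view gave a high value (22). I viewed that picture only after handing in: the arm covers part of that area, and the cylinder is still at about (219,293), as at the start. The target position measured before and after the turn also agrees to within 0.5 mm, so the cylinder did not move.

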